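Flag the soft shock mount

TASK

Three spring mounts stand on the test rail and one has gone soft. Press the pad of each of the three down a few millimetres with the fingertips and let it spring back, to feel which is the softest; only then push that mount's tag fully down and leave the other two tags up. Grasp nothing, and leave the loose pieces on the bench where they lie.

Things in the scene. Friction and masses are not known exactly. Their poses are not given: they have to be found in the camera images.
- test_rail: dark steel base rail, 150 (x) x 370 (y) x 12 mm; origin at the centre of its underside, y along it, x away from the robot. Three like spring mounts on it, 120 mm apart: a round pad (56 mm across, 16 thick) on a coil, top 66 mm above the bench, and a hinged tag on the robot's side. Mind the lamp head to its right, at x 0.46 to 0.62, y -0.44 to -0.27 m, z over 0.49 m: draw the arm in to swing past
- pad_left (a point): centre of the top of the pad of the left mount as it stands unpressed (fixed to the rail, at x +30, y +120, z 66 mm in its frame; does not sink with the pad)
- tag_left (a point): where to push the left mount's tag: 40 mm from its hinge line, and at the height of the plate when the tag lies level, 34 mm above the bench (fixed to the rail, at x -55, y +120 mm in its frame). The tag is an aluminium plate 54 mm long, 28 mm wide, 4 mm thick, hinged on the side of the pad (hinge line along the rail at x -15, z 34 mm); raised, it slopes up towards the robot at up to 37 degrees, its free end then about 67 mm above the bench
- pad_middle (a point): centre of the top of the pad of the middle mount as it stands unpressed (fixed to the rail, at x +30, y 0, z 66 mm in its frame; does not sink with the pad)
- tag_middle (a point): where to push the middle mount's tag: 40 mm from its hinge line, and at the height of the plate when the tag lies level, 34 mm above the bench (fixed to the rail, at x -55, y 0 mm in its frame). The tag is an aluminium plate 54 mm long, 28 mm wide, 4 mm thick, hinged on the side of the pad (hinge line along the rail at x -15, z 34 mm); raised, it slopes up towards the robot at up to 37 degrees, its free end then about 67 mm above the bench
- pad_right (a point): centre of the top of the pad of the right mount as it stands unpressed (fixed to the rail, at x +30, y -120, z 66 mm in its frame; does not sink with the pad)
- tag_right (a point): where to push the right mount's tag: 40 mm from its hinge line, and at the height of the plate when the tag lies level, 34 mm above the bench (fixed to the rail, at x -55, y -120 mm in its frame). The tag is an aluminium plate 54 mm long, 28 mm wide, 4 mm thick, hinged on the side of the pad (hinge line along the rail at x -15, z 34 mm); raised, it slopes up towards the robot at up to 37 degrees, its free end then about 67 mm above the bench
- pad_p (a joint): how far the pad of one mount is pressed down, m: 0 at rest, 0.012 at the bottom stop. It springs back when let go; it gives from 1.5 N on, and a push of 6 N sinks it about 3 to 11 mm, depending on the mount. The softest yields about twice as far as the next. Letters p, q, r are the same for a mount's pad, tag and collar, but do not tell which of the three places the mount stands in; that changes from start to start
- tag_p (a joint): angle of that mount's tag, rad: 0 to 0.08 raised at the start, 0.65 pushed fully down (level, on its stop). A stiff hinge (about 1.5 N at the push point) keeps it where it is left
- collar_p (a joint): small rubber collar on a thin pin under the pad's rim: the pad pushes it down and it stays there, so it shows how far the pad has been pressed, m (0 at the start)
- pad_q (a joint): how far the pad of one mount is pressed down, m: 0 at rest, 0.012 at the bottom stop. It springs back when let go; it gives from 1.5 N on, and a push of 6 N sinks it about 3 to 11 mm, depending on the mount. The softest yields about twice as far as the next. Letters p, q, r are the same for a mount's pad, tag and collar, but do not tell which of the three places the mount stands in; that changes from start to start
- tag_q (a joint): angle of that mount's tag, rad: 0 to 0.08 raised at the start, 0.65 pushed fully down (level, on its stop). A stiff hinge (about 1.5 N at the push point) keeps it where it is left
- collar_q (a joint): small rubber collar on a thin pin under the pad's rim: the pad pushes it down and it stays there, so it shows how far the pad has been pressed, m (0 at the start)
- pad_r (a joint): how far the pad of one mount is pressed down, m: 0 at rest, 0.012 at the bottom stop. It springs back when let go; it gives from 1.5 N on, and a push of 6 N sinks it about 3 to 11 mm, depending on the mount. The softest yields about twice as far as the next. Letters p, q, r are the same for a mount's pad, tag and collar, but do not tell which of the three places the mount stands in; that changes from start to start
- tag_r (a joint): angle of that mount's tag, rad: 0 to 0.08 raised at the start, 0.65 pushed fully down (level, on its stop). A stiff hinge (about 1.5 N at the push point) keeps it where it is left
- collar_r (a joint): small rubber collar on a thin pin under the pad's rim: the pad pushes it down and it stays there, so it shows how far the pad has been pressed, m (0 at the start)
- tube_offcut_1: square steel tube offcut, 25 x 130 x 25 mm, long along its y; loose on the bench beside the rail, to be left alone; origin at the centre of its underside
- tube_offcut_0: square steel tube offcut, 30 x 90 x 30 mm, long along its y; loose on the bench beside the rail, to be left alone; origin at the centre of its underside
- hex_nut: pale jar-shaped hexagon nut, 19 x 22 x 18 mm; loose on the bench beside the rail, to be left alone; origin at the centre of its underside

How it is judged:
By the outcome, as a careful person would: the job done as asked, in the order asked, and still so for the second after the job is handed in, with the robot touching nothing.
It also fails if it takes over 61 s, if anything falls off the work surface, if the arm or the gripper's body presses on something with over 40 N, if the wrist force passes 120 N, or if a joint passes its speed limit or range.

ROBOT

A 6-joint arm with a two-finger parallel gripper is mounted at the origin on a cart in front of the work surface, level with it; the furniture and walls round the work are solid. World frame = base frame: x ahead of the robot, y to its left, z up, the work surface at z = 0. Lengths are in m, angles in rad, forces in N, time in s.
With the tool pointing down it reaches from about 0.275 to 0.825 m from the base axis. Payload 5.2 kg.
Tool frame: the origin (TCP) lies on the centre line of the jaws, within the pads' length; the fingertips stand 17 mm ahead of it and the grasp point (between the pads) lies 2 mm behind it; y points along the fingers, x is the direction in which the jaws open and shut, and the axes are right-handed (so a half turn about y gives the same grasp; the last joint's range is limited). The gripper opens to 93 mm and grips with 3 to 60 N. Pads are 15 mm wide; open, the fingers measure 128 mm over their backs; the gripper's body (75 mm by 188 mm) begins 65 mm behind the grasp point.
Start: joints at [-1.322, 0.259, 1.535, -0, 1.348, -0.203], TCP at [0.24, -0.495, 0.21] pointing down, gripper open.
Joint ranges: [-3.14, 3.14], [-0.91, 2.08], [0.19, 2.58], [-1.22, 4.36], [0.22, 2.71], [-3.12, 3.12]. Speed limits (rad/s): [2.57, 2.57, 3.14, 3.14, 3.14, 3.14].

INTERFACE

Orientations are given as a rotation vector (axis times angle).
In Python, from cell import robot gives the robot as it stands. The module is installed in compiled form; this text tells all that it offers.
- The arm moves only by the tool move_arm, never from a script. Its argument "increments" is a list of rows, each a list of 7 numbers: the shift along the world's x, y, z in m, then the turn, a rotation vector about the world's x, y, z in degrees, then the closure, from 0 (fully open) to 1 (shut). In form: [[tx, ty, tz, ax, ay, az, claw], ...]. A call has 1 to 10 rows; each row shifts and turns the commanded pose from where the row before left it; what a row does not reach is not made up. A row lasts 1/10 s, in which the tool goes at most 50 mm and 8.59 degrees, less where a joint would pass 70% of its speed; a pose out of reach is approached as far as the arm can. A call is refused whole if a number of a shift passes 0.05 or a number of a turn 8.59, either way. A call with a gripper value outside its range is refused whole. The fingers move at their own pace and stop on an object; the grip force is fixed at half the most. Time passes only in rows, so rows that do not move let the fingers close. It gives the time, the measured TCP pose, the force and the opening at its end, in the units of the state.
- robot.sense(): the state, without advancing time (a new reading comes with each control period).
- robot.snapshot(name): name is "scene" or "top"; returns a dict with "color" (384x512x3 uint8, red, green, blue), "camera_matrix" (3x3 intrinsics, pixels), "world_to_cam" (4x4, takes a point from world to camera coordinates). Camera axes: x right, y up, looking along -z (the intrinsics and any distortion apply to the point x, -y, -z); pixel columns grow to the right and rows downward; lengths in m; the calibration is good to about 2 mm. A picture is of the moment at which its call begins. There is no depth.
- robot.sign_off(): hands the job in, once; it reports no verdict.
The state is a dict: "time_s": time; "joints": joint angles; "joint_velocities": joint speeds; "effort": joint torques, N m; "eef_pos": TCP position; "ee_rot": TCP orientation; "contact_force": force on the tool from outside, world axes, zero at the start; "torque": the same for the moment, N m; "finger_gap": finger opening in m.
Only numpy, scipy, OpenCV 4.12 (cv2) and the standard library are available. Lean on these libraries where they do the work, as an engineer would, in place of code of your own. Each camera call takes 0.05 s, during which the arm holds its last target. There are 200 camera calls.

## Working session

There is one attempt and no reset: what is moved stays moved. The work goes in short steps, Python scripts to look and compute and a tool call to move; the robot and the scene stay as the last step left them, time stands still between calls to the robot, and variables do not carry over. Pictures are saved under pics/ and viewed, about 8 in all and at most 12, crops included, and the job is handed in when it is done.

Besides the shell and the picture viewer there is one more tool, called after "Emit:" as name(argument=value, ...), one argument or row to a line, values as JSON. move_arm: Moves the arm, as the interface text tells. Its arguments: {"type":"object","properties":{"increments":{"type":"array"}},"required":["increments"]}

```bash
mkdir -p pics
cat > h.py <<'E'
import numpy as np, cv2
from cell import robot
def snap(n,f):
    s=robot.snapshot(n); np.savez('pics/'+f+'.npz',**s); cv2.imwrite('pics/'+f+'.png',s['color'][:,:,::-1]); return s
def ray(f,u,v,z):
    s=np.load('pics/'+f+'.npz'); K=s['camera_matrix']; T=s['world_to_cam']
    a=np.linalg.solve(K,[u,v,1.]); d=T[:3,:3].T@np.array([a[0],-a[1],-a[2]]); o=-T[:3,:3].T@T[:3,3]
    return o+d*(z-o[2])/d[2]
def proj(f,p):
    s=np.load('pics/'+f+'.npz'); c=s['world_to_cam']@np.append(p,1); q=s['camera_matrix']@[c[0],-c[1],-c[2]]; return q[:2]/q[2]
E
python3 - <<'E'
from h import *
a=snap('scene','s0');b=snap('top','t0')
for n,f in(('s0','s0'),('t0','t0')):
    s=np.load(f'pics/{f}.npz');T=s['world_to_cam'];print(n,-T[:3,:3].T@T[:3,3],s['camera_matrix'][0],list(s))
print(robot.sense())
E
```

```text
s0 [0.2561081  0.63047419 0.74300618] [478.77089477   0.         251.48469269] ['color', 'camera_matrix', 'world_to_cam']
t0 [0.46986637 0.03667265 0.94213222] [413.42571584   0.         253.38741405] ['color', 'camera_matrix', 'world_to_cam']
{'time_s': 0.1, 'joints': array([-1.32181753e+00,  2.59237527e-01,  1.53593985e+00,  1.51340833e-05,
        1.34801764e+00, -2.02793838e-01]), 'joint_velocities': array([ 0.00096582, -0.00328275, -0.00245389, -0.0023145 , -0.00089241,
       -0.00114634]), 'effort': array([ 2.08097532e-03, -4.38213372e+01, -2.84641832e+01,  7.21352524e-02,
        3.61923873e-02, -4.23205756e-05]), 'eef_pos': array([ 0.24001309, -0.49431627,  0.20883197]), 'ee_rot': array([-1.38854724,  0.87112352, -0.86924026]), 'contact_force': array([-0.8596499 ,  0.40951002, -1.21201629]), 'torque': array([ 0.01701622, -0.0497251 , -0.04101308]), 'finger_gap': 0.0929421626324735}
```

View pics/t0.png

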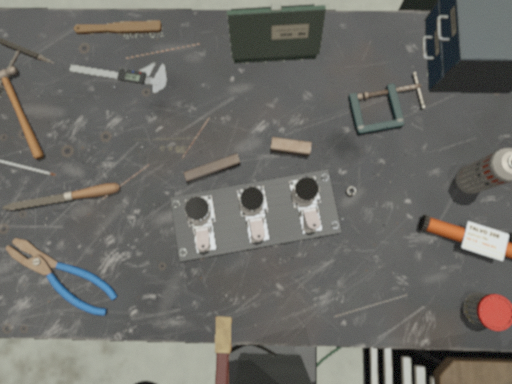

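View pics/s0.png

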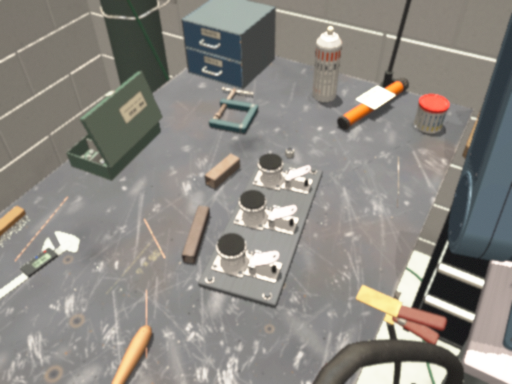

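Top view: pads at about (197,208), (252,198) and (306,188), with tags below them, towards the robot. The offcuts lie beyond the rail at (212,168) and (291,147), and the nut is at (351,190). I'll enlarge the rail area.

Run:
```python
from h import *
i=cv2.imread('pics/t0.png')[140:270,165:365]; cv2.imwrite('pics/t0c.png',cv2.resize(i,None,fx=4,fy=4,interpolation=cv2.INTER_CUBIC))
for u,v in((197,208),(252,198),(306.5,188)): print(ray('t0',u,v,.066))
for u,v in((175,198),(328,175),(339,233),(182,258)): print(ray('t0',u,v,.012))
```

```text
[0.57341515 0.17719276 0.066     ]
[0.59721057 0.06003757 0.066     ]
[ 0.62105341 -0.05637722  0.066     ]
[0.60178015 0.23722654 0.012     ]
[ 0.66142292 -0.11114702  0.012     ]
[ 0.52978101 -0.13446808  0.012     ]
[0.46722842 0.21434868 0.012     ]
```

View pics/t0c.png

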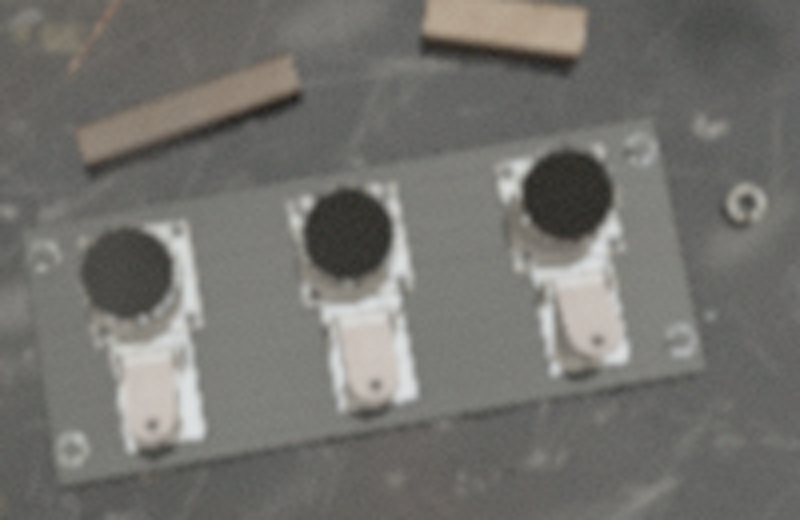

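Run:
```python
import numpy as np
from scipy.spatial.transform import Rotation as R
print(R.from_rotvec([-1.38854724,0.87112352,-0.86924026]).as_matrix().round(3))
from h import *
P=[ray('t0',u,v,.066)[:2] for u,v in((196.75,208),(252,198),(307,188.5))]
d=(P[0]-P[2]);yaw=np.arctan2(-d[0],d[1]);print(P,np.degrees(yaw))
m=np.mean(P,0);x=np.array([np.cos(yaw),np.sin(yaw)]);y=np.array([-x[1],x[0]])
for k in(1,0,-1):print('pad',m+.12*k*y,'tag',m+.12*k*y-.085*x)
print([proj('s0',[*(m+.12*k*y),.066]) for k in (1,0,-1)])
```

```text
[[ 0.437 -0.     0.9  ]
 [-0.9    0.002  0.437]
 [-0.002 -1.     0.   ]]
[array([0.57340488, 0.17772891]), array([0.59721057, 0.06003757]), array([ 0.61998509, -0.05744659])] 11.203329391604528
pad [0.57355188 0.17781989] tag [0.49017165 0.16130513]
pad [0.59686684 0.06010663] tag [0.51348662 0.04359187]
pad [ 0.62018181 -0.05760663] tag [ 0.53680158 -0.0741214 ]
[array([232.0931012 , 243.05168804]), array([253.39346003, 198.11129767]), array([271.37419742, 160.17478384])]
```

Emit:
move_arm(
  increments=[
    [-0.02,0.04,0.0,0,0,0,1],
    [-0.02,0.04,0.0,0,0,0,1],
    [-0.02,0.04,0.0,0,0,0,1],
    [-0.02,0.04,0.0,0,0,0,1],
    [-0.01,0.035,0.0,0,0,0,1],
  ],
)

```text
time_s: 0.6
eef_pos: [0.1491, -0.2974, 0.2089]
ee_rot: [-1.389, 0.871, -0.869]
contact_force: [0.5, -0.2, 0.5]
finger_gap: 0.0577
```

Emit:
move_arm(
  increments=[
    [0.044,0.03,0,0,0,-2.1,1],
    [0.039,0.034,0,0,0,-2.1,1],
    [0.034,0.039,0,0,0,-2.1,1],
    [0.027,0.044,0,0,0,-2.1,1],
    [0.02,0.048,0,0,0,-2.1,1],
    [0.012,0.05,0,0,0,-2.1,1],
    [0.004,0.05,0,0,0,-2.1,1],
    [0,0,0,0,0,0,1],
  ],
)

```text
time_s: 1.4
eef_pos: [0.3221, -0.0073, 0.2092]
ee_rot: [-1.298, 1.058, -1.054]
contact_force: [-1.1, -0.2, -0.6]
finger_gap: 0.0004
```

Emit:
move_arm(
  increments=[
    [0.037,-0.006,0,0,0,0,1],
    [0.037,-0.006,0,0,0,0,1],
    [0.037,-0.006,0,0,0,0,1],
    [0.037,-0.006,0,0,0,0,1],
    [0.037,-0.006,0,0,0,0,1],
    [0.037,-0.007,0,0,0,0,1],
    [0.038,-0.007,-0.03,0,0,0,1],
    [0.038,-0.007,-0.04,0,0,0,1],
    [0,0,-0.02,0,0,0,1],
    [0,0,0,0,0,0,1],
  ],
)

```text
time_s: 2.4
eef_pos: [0.6147, -0.0651, 0.1185]
ee_rot: [-1.299, 1.073, -1.058]
contact_force: [0.0, 0.5, 0.5]
finger_gap: 0.0005
```

Run:
```python
from h import *
a=snap('scene','s1');b=snap('top','t1')
g=np.hstack([cv2.resize(cv2.imread('pics/s1.png')[90:270,170:370],None,fx=2,fy=2),cv2.resize(cv2.imread('pics/t1.png')[110:290,165:365],None,fx=2,fy=2)])
cv2.imwrite('pics/c1.png',g); s=robot.sense(); print(s['eef_pos'],s['contact_force'])
```

```text
[ 0.61659636 -0.06512578  0.12333712] [-0.87395131  0.30506045  1.41055725]
```

View pics/c1.png

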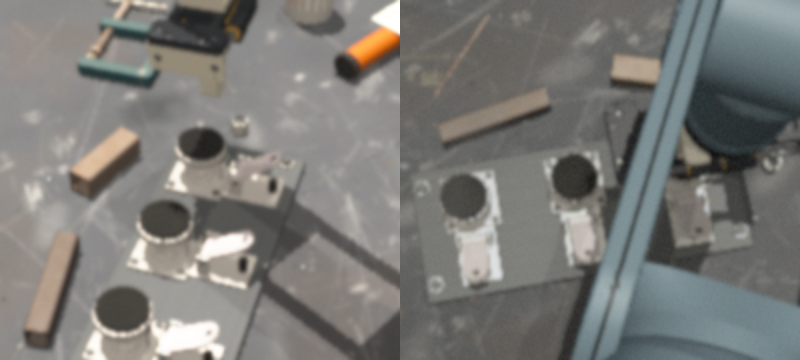

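Scene crop: the closed fingers' tip is above the right pad, at about (276,136) in the full image. The other tags are up and nothing has been disturbed. I'll check the tip against its projection, then lower it.

Emit:
move_arm(
  increments=[
    [0.003,0.007,-0.01,0,0,0,1],
    [0,0,-0.01,0,0,0,1],
    [0,0,-0.007,0,0,0,1],
    [0,0,0,0,0,0,1],
    [0,0,0,0,0,0,1],
  ],
)

```text
time_s: 3.0
eef_pos: [0.6201, -0.0571, 0.0967]
ee_rot: [-1.295, 1.064, -1.064]
contact_force: [1.0, 0.4, 0.1]
finger_gap: 0.0005
```

```bash
cat >> h.py <<'E'
def feel(n=8):
    z=[];F=[]
    for _ in range(n):
        robot.snapshot('scene'); s=robot.sense(); z.append(s['eef_pos']);F.append(s['contact_force'])
    print(s['time_s'],'pos',np.mean(z,0).round(4),'F',np.mean(F,0).round(2),'sd',np.std(F,0).round(2))
E
python3 - <<'E'
from h import *
print(proj('s1',[.6166,-.065,.106])); feel()
E
```

```text
[274.77900775 144.2628113 ]
3.4 pos [ 0.6204 -0.0572  0.097 ] F [-0.13 -0.03 -0.23] sd [0.59 0.53 0.4 ]
```

Emit:
move_arm(
  increments=[
    [0,0,-0.005,0,0,0,1],
    [0,0,-0.005,0,0,0,1],
    [0,0,-0.004,0,0,0,1],
    [0,0,0,0,0,0,1],
    [0,0,0,0,0,0,1],
  ],
)

```text
time_s: 3.9
eef_pos: [0.62, -0.0571, 0.0823]
ee_rot: [-1.296, 1.065, -1.064]
contact_force: [0.2, -0.2, 0.6]
finger_gap: 0.0007
```

Run:
```python
from h import *
feel()
snap('scene','s2'); print(proj('s2',[.6204,-.0572,.066]))
cv2.imwrite('pics/c2.png',cv2.resize(cv2.imread('pics/s2.png')[100:220,220:340],None,fx=4,fy=4))
```

```text
4.3 pos [ 0.6203 -0.0572  0.0827] F [-0.12  0.11 -0.07] sd [0.66 0.26 0.37]
[271.19455144 160.25132845]
```

View pics/c2.png

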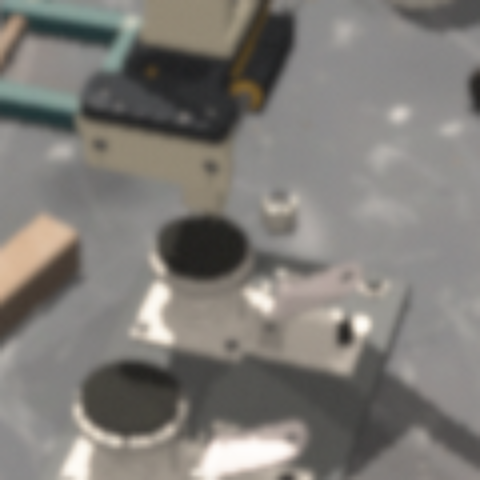

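Scene crop: the fingertip's visible end is at about (271,153), some 7 px above the projected contact point (271,160), and no contact is felt yet. So the tip stands higher than the stated geometry suggests, or lies further back. I'll go down gently by feel.

Emit:
move_arm(
  increments=[
    [0,0,-0.003,0,0,0,1],
    [0,0,0,0,0,0,1],
    [0,0,0,0,0,0,1],
  ],
)

```text
time_s: 4.65
eef_pos: [0.6201, -0.0571, 0.0794]
ee_rot: [-1.295, 1.065, -1.064]
contact_force: [-0.1, -0.1, -0.9]
finger_gap: 0.0003
```

Run:
```python
from h import *
feel()
p=np.array([.6203,-.0572,.066])
for d in([0,0,.01],[0.01,0,0],[0,-.01,0]): print(d,proj('s2',p+d)-proj('s2',p))
```

```text
5.05 pos [ 0.6202 -0.0572  0.0796] F [-0.01  0.03 -0.21] sd [0.52 0.46 0.31]
[0, 0, 0.01] [ 0.05297967 -3.543599  ]
[0.01, 0, 0] [-4.08113473 -1.47844695]
[0, -0.01, 0] [ 2.20783821 -2.66322673]
```

Emit:
move_arm(
  increments=[
    [0,0,-0.004,0,0,0,1],
    [0,0,0,0,0,0,1],
    [0,0,0,0,0,0,1],
  ],
)

```text
time_s: 5.35
eef_pos: [0.62, -0.0571, 0.0753]
ee_rot: [-1.295, 1.065, -1.064]
contact_force: [-1.3, -0.9, -0.3]
finger_gap: 0.0004
```

Run:
```python
from h import *
feel()
snap('scene','s3')
cv2.imwrite('pics/c3.png',cv2.resize(cv2.imread('pics/s3.png')[100:220,220:340],None,fx=4,fy=4))
```

```text
5.75 pos [ 0.6202 -0.0572  0.0756] F [ 0.02 -0.13  0.12] sd [0.45 0.37 0.45]
```

View pics/c3.png

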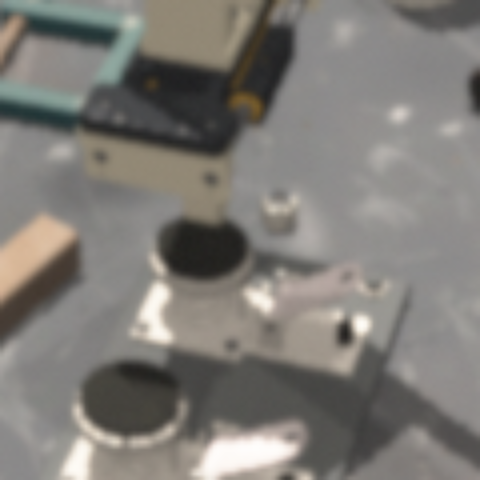

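Scene crop: the fingertip now overlaps the pad's far edge at about (271,156), so it is above the pad and not behind it. It is roughly 20 mm higher than stated, so contact should come near TCP z 0.063–0.067.

Emit:
move_arm(
  increments=[
    [0,0,-0.005,0,0,0,1],
    [0,0,0,0,0,0,1],
    [0,0,0,0,0,0,1],
  ],
)

```text
time_s: 6.1
eef_pos: [0.6199, -0.0571, 0.0702]
ee_rot: [-1.296, 1.065, -1.064]
contact_force: [-0.8, -0.0, -0.7]
finger_gap: 0.0008
```

```bash
python3 -c "
from h import *
feel()"
```

```text
6.5 pos [ 0.6202 -0.0572  0.0706] F [0.07 0.14 0.02] sd [0.53 0.24 0.22]
```

Emit:
move_arm(
  increments=[
    [0,0,-0.003,0,0,0,1],
    [0,0,0,0,0,0,1],
    [0,0,0,0,0,0,1],
  ],
)

```text
time_s: 6.8
eef_pos: [0.6201, -0.0571, 0.0674]
ee_rot: [-1.295, 1.065, -1.064]
contact_force: [-1.2, -0.6, -0.1]
finger_gap: 0.0006
```

```bash
python3 -c "
from h import *
feel()"
```

```text
7.2 pos [ 0.6202 -0.0572  0.0676] F [0.03 0.24 0.06] sd [0.44 0.41 0.43]
```

Emit:
move_arm(
  increments=[
    [0,0,-0.002,0,0,0,1],
    [0,0,0,0,0,0,1],
    [0,0,0,0,0,0,1],
  ],
)

```text
time_s: 7.5
eef_pos: [0.6201, -0.0572, 0.0655]
ee_rot: [-1.295, 1.064, -1.064]
contact_force: [-0.0, -0.3, -0.5]
finger_gap: 0.0005
```

```bash
python3 -c "
from h import *
feel()"
```

```text
7.9 pos [ 0.6202 -0.0572  0.0656] F [-0.41  0.03 -0.3 ] sd [0.45 0.57 0.64]
```

Emit:
move_arm(
  increments=[
    [0,0,-0.002,0,0,0,1],
    [0,0,0,0,0,0,1],
    [0,0,0,0,0,0,1],
  ],
)

```text
time_s: 8.2
eef_pos: [0.6201, -0.0571, 0.0634]
ee_rot: [-1.295, 1.064, -1.064]
contact_force: [-0.5, -0.4, 0.7]
finger_gap: 0.0007
```

```bash
python3 -c "
from h import *
feel()
snap('scene','s4')
cv2.imwrite('pics/c4.png',cv2.resize(cv2.imread('pics/s4.png')[100:220,220:340],None,fx=4,fy=4))
"
```

```text
8.6 pos [ 0.6202 -0.0572  0.0636] F [-0.22 -0.03  0.01] sd [0.53 0.42 0.7 ]
```

View pics/c4.png

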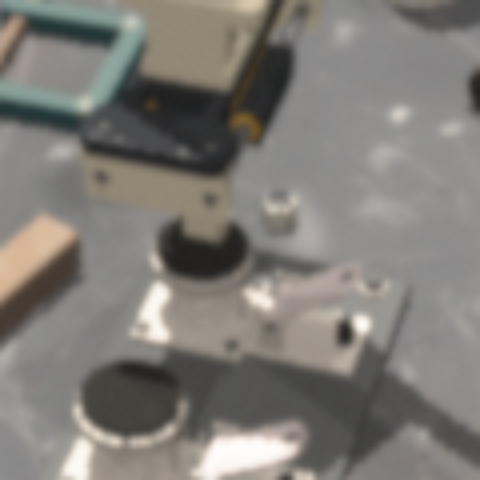

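Scene crop: the fingertip is over the pad and its lower edge is at about (271,160). There is still no contact, so I'll keep going in small steps.

Emit:
move_arm(
  increments=[
    [0,0,-0.002,0,0,0,1],
    [0,0,0,0,0,0,1],
  ],
)

```text
time_s: 8.85
eef_pos: [0.62, -0.0571, 0.0613]
ee_rot: [-1.295, 1.065, -1.064]
contact_force: [-0.2, 0.7, 0.1]
finger_gap: 0.0002
```

Emit:
move_arm(
  increments=[
    [0,0,-0.002,0,0,0,1],
    [0,0,0,0,0,0,1],
  ],
)

```text
time_s: 9.05
eef_pos: [0.62, -0.0571, 0.0592]
ee_rot: [-1.295, 1.065, -1.064]
contact_force: [-0.1, 0.7, -0.6]
finger_gap: 0.0004
```

```bash
python3 -c "
from h import *
feel()"
```

```text
9.45 pos [ 0.6202 -0.0572  0.0596] F [ 0.13 -0.02  0.04] sd [0.4  0.44 0.36]
```

Emit:
move_arm(
  increments=[
    [0,0,-0.002,0,0,0,1],
    [0,0,0,0,0,0,1],
  ],
)

```text
time_s: 9.65
eef_pos: [0.62, -0.0571, 0.0573]
ee_rot: [-1.295, 1.065, -1.064]
contact_force: [0.8, 1.1, 0.2]
finger_gap: 0.0005
```

Emit:
move_arm(
  increments=[
    [0,0,-0.002,0,0,0,1],
    [0,0,0,0,0,0,1],
  ],
)

```text
time_s: 9.85
eef_pos: [0.6201, -0.0572, 0.0556]
ee_rot: [-1.295, 1.064, -1.064]
contact_force: [-0.7, -0.5, 2.0]
finger_gap: 0.0006
```

```bash
python3 -c "
from h import *
feel()
snap('scene','s5')
cv2.imwrite('pics/c5.png',cv2.resize(np.hstack([cv2.imread('pics/%s.png'%n)[140:200,240:320] for n in('s2','s5')]),None,fx=5,fy=5,interpolation=cv2.INTER_CUBIC))
"
```

```text
10.25 pos [ 0.6201 -0.0571  0.0557] F [-1.22  0.11  2.36] sd [0.49 0.54 0.36]
```

View pics/c5.png

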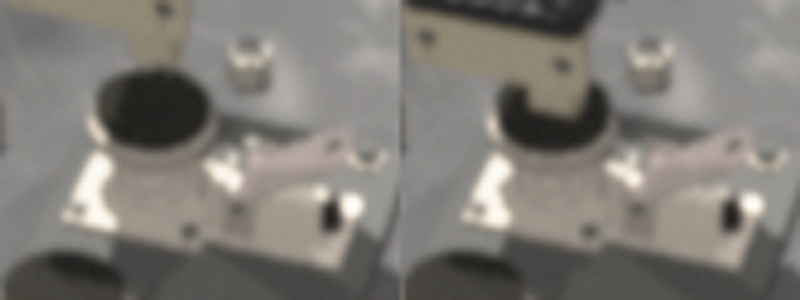

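Contact: F ≈ 2.4 N at TCP z 0.0557, and the crop shows the tip on the pad at about (271,164). So the closed tips sit about 9–10 mm behind the reported TCP, not 17 mm ahead of it. I'll measure the spring rate from here.

Emit:
move_arm(
  increments=[
    [0,0,-0.002,0,0,0,1],
    [0,0,0,0,0,0,1],
  ],
)

```text
time_s: 10.5
eef_pos: [0.6202, -0.0571, 0.0535]
ee_rot: [-1.295, 1.064, -1.064]
contact_force: [-1.7, -0.2, 4.4]
finger_gap: 0.0005
```

```bash
python3 -c "
from h import *
feel()"
```

```text
10.9 pos [ 0.6202 -0.0572  0.0536] F [-2.    0.18  3.96] sd [0.37 0.32 0.58]
```

Emit:
move_arm(
  increments=[
    [0,0,-0.002,0,0,0,1],
    [0,0,0,0,0,0,1],
  ],
)

```text
time_s: 11.1
eef_pos: [0.6202, -0.0572, 0.0516]
ee_rot: [-1.295, 1.064, -1.064]
contact_force: [-1.8, 0.9, 6.1]
finger_gap: 0.0004
```

```bash
python3 -c "
from h import *
feel()"
```

```text
11.5 pos [ 0.6202 -0.0572  0.0517] F [-2.39  0.41  5.14] sd [0.61 0.56 0.57]
```

Emit:
move_arm(
  increments=[
    [0,0,0.013,0,0,0,1],
    [0,0,0.015,0,0,0,1],
    [-0.0078,0.0392,0,0,0,0,1],
    [-0.0078,0.0392,0,0,0,0,1],
    [-0.0077,0.0393,0,0,0,0,1],
    [0,0,0,0,0,0,1],
    [0,0,-0.01,0,0,0,1],
    [0,0,-0.009,0,0,0,1],
    [0,0,0,0,0,0,1],
  ],
)

```text
time_s: 12.4
eef_pos: [0.5958, 0.0594, 0.0585]
ee_rot: [-1.297, 1.068, -1.063]
contact_force: [0.4, -0.5, 0.1]
finger_gap: 0.0003
```

```bash
python3 -c "
from h import *
feel()
snap('scene','s6')"
```

```text
12.8 pos [0.597  0.0598 0.0604] F [ 0.05 -0.18  0.09] sd [0.33 0.5  0.42]
```

Emit:
move_arm(
  increments=[
    [0,0,-0.003,0,0,0,1],
    [0,0,-0.002,0,0,0,1],
    [0,0,0,0,0,0,1],
  ],
)

```text
time_s: 13.15
eef_pos: [0.5972, 0.0605, 0.0556]
ee_rot: [-1.295, 1.064, -1.065]
contact_force: [0.2, 0.3, 1.7]
finger_gap: 0.0005
```

```bash
python3 -c "
from h import *
feel()"
```

```text
13.55 pos [0.5972 0.0605 0.0558] F [ 0.66 -0.24  1.73] sd [0.49 0.37 0.25]
```

Emit:
move_arm(
  increments=[
    [0,0,-0.002,0,0,0,1],
    [0,0,0,0,0,0,1],
  ],
)

```text
time_s: 13.75
eef_pos: [0.5971, 0.0605, 0.0536]
ee_rot: [-1.295, 1.064, -1.064]
contact_force: [1.7, 0.4, 3.2]
finger_gap: 0.0002
```

```bash
python3 -c "
from h import *
feel()"
```

```text
14.15 pos [0.5971 0.0605 0.0537] F [ 1.42 -0.35  2.63] sd [0.42 0.43 0.37]
```

Emit:
move_arm(
  increments=[
    [0,0,-0.002,0,0,0,1],
    [0,0,0,0,0,0,1],
  ],
)

```text
time_s: 14.35
eef_pos: [0.5971, 0.0605, 0.0515]
ee_rot: [-1.295, 1.064, -1.064]
contact_force: [1.1, -0.3, 4.1]
finger_gap: 0.0006
```

```bash
python3 -c "
from h import *
feel()"
```

```text
14.75 pos [0.5971 0.0605 0.0517] F [ 1.89 -0.26  3.09] sd [0.44 0.66 0.43]
```

Emit:
move_arm(
  increments=[
    [0,0,0.013,0,0,0,1],
    [0,0,0.015,0,0,0,1],
    [-0.0078,0.0392,0,0,0,0,1],
    [-0.0078,0.0392,0,0,0,0,1],
    [-0.0079,0.0389,0,0,0,0,1],
    [0,0,0,0,0,0,1],
    [0,0,-0.01,0,0,0,1],
    [0,0,-0.009,0,0,0,1],
    [0,0,-0.003,0,0,0,1],
    [0,0,0,0,0,0,1],
  ],
)

```text
time_s: 15.75
eef_pos: [0.5726, 0.1766, 0.0566]
ee_rot: [-1.297, 1.067, -1.064]
contact_force: [-1.4, 0.4, 1.2]
finger_gap: 0.0003
```

```bash
python3 -c "
from h import *
feel()"
```

```text
16.15 pos [0.5736 0.1773 0.0576] F [-0.3  -0.41  0.14] sd [0.69 0.69 0.43]
```

Emit:
move_arm(
  increments=[
    [0,0,-0.002,0,0,0,1],
    [0,0,0,0,0,0,1],
  ],
)

```text
time_s: 16.35
eef_pos: [0.5738, 0.1778, 0.0558]
ee_rot: [-1.295, 1.063, -1.065]
contact_force: [-0.2, -0.8, 2.7]
finger_gap: 0.0004
```

```bash
python3 -c "
from h import *
feel()"
```

```text
16.75 pos [0.5738 0.1778 0.0559] F [ 0.25 -0.33  2.29] sd [0.39 0.36 0.52]
```

Emit:
move_arm(
  increments=[
    [0,0,-0.002,0,0,0,1],
    [0,0,0,0,0,0,1],
  ],
)

```text
time_s: 16.95
eef_pos: [0.5738, 0.1779, 0.0538]
ee_rot: [-1.295, 1.064, -1.065]
contact_force: [0.7, -1.5, 5.4]
finger_gap: 0.0004
```

```bash
python3 -c "
from h import *
feel()"
```

```text
17.35 pos [0.5737 0.1779 0.0538] F [ 1.07 -0.39  5.25] sd [0.53 0.68 0.68]
```

Measured rates: left ≈1.4 N/mm, right ≈0.7 N/mm, middle ≈0.35–0.4 N/mm, so the middle is softest. I'll press the left slightly further for an equal test, and look at the gripper's shape before going near a tag.

Emit:
move_arm(
  increments=[
    [0,0,-0.0015,0,0,0,1],
    [0,0,0,0,0,0,1],
  ],
)

```text
time_s: 17.55
eef_pos: [0.5737, 0.1779, 0.0524]
ee_rot: [-1.295, 1.064, -1.065]
contact_force: [1.3, -0.9, 5.9]
finger_gap: 0.0005
```

```bash
python3 -c "
from h import *
feel()
snap('scene','s7');snap('top','t7')
a=cv2.imread('pics/s7.png')[60:300,130:330];b=cv2.imread('pics/t7.png')[110:350,120:320]
cv2.imwrite('pics/c7.png',cv2.resize(np.hstack([a,b]),None,fx=2,fy=2.,interpolation=cv2.INTER_CUBIC))
"
```

```text
17.95 pos [0.5737 0.1779 0.0524] F [ 1.03 -0.58  6.21] sd [0.32 0.43 0.46]
```

View pics/c7.png

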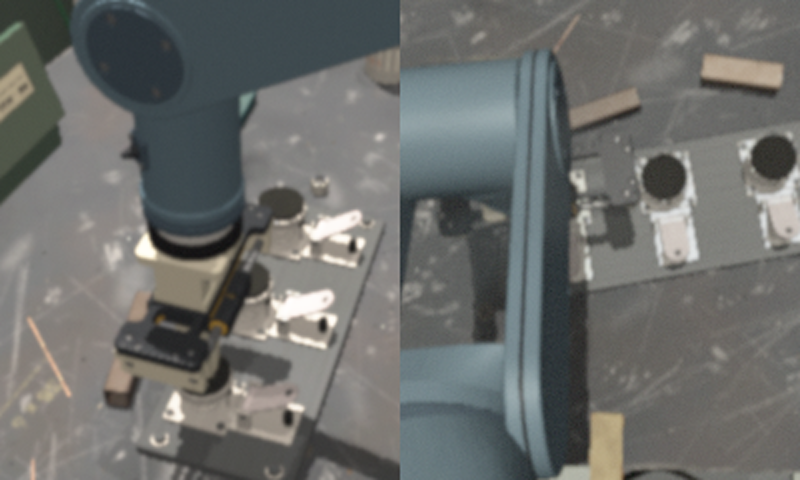

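The crop shows that the wide plate is the body's near end, high above the tip. At the tag push point it overlaps neither the pads nor the neighbouring tags, so pushing is safe. Left read 6.2 N at the depth where right gave about 5 N and middle about 3 N, so the middle is softest. Next I'll lift off and move to the middle tag.

Emit:
move_arm(
  increments=[
    [0,0,0.015,0,0,0,1],
    [0,0,0.017,0,0,0,1],
    [-0.015,-0.0335,0,0,0,0,1],
    [-0.015,-0.0335,0,0,0,0,1],
    [-0.015,-0.0335,0,0,0,0,1],
    [-0.015,-0.0335,0,0,0,0,1],
    [0,0,0,0,0,0,1],
    [0,0,0,0,0,0,1],
    [0,0,-0.01,0,0,0,1],
    [0,0,0,0,0,0,1],
  ],
)

```text
time_s: 19.05
eef_pos: [0.5125, 0.045, 0.0724]
ee_rot: [-1.297, 1.066, -1.061]
contact_force: [-0.9, 0.3, -0.5]
finger_gap: 0.0003
```

```bash
python3 -c "
from h import *
feel()
snap('scene','s8')
cv2.imwrite('pics/c8.png',cv2.resize(cv2.imread('pics/s8.png')[120:300,190:340],None,fx=3,fy=3.,interpolation=cv2.INTER_CUBIC))
"
```

```text
19.45 pos [0.5134 0.0445 0.0737] F [-0.06 -0.25  0.01] sd [0.66 0.37 0.25]
```

View pics/c8.png

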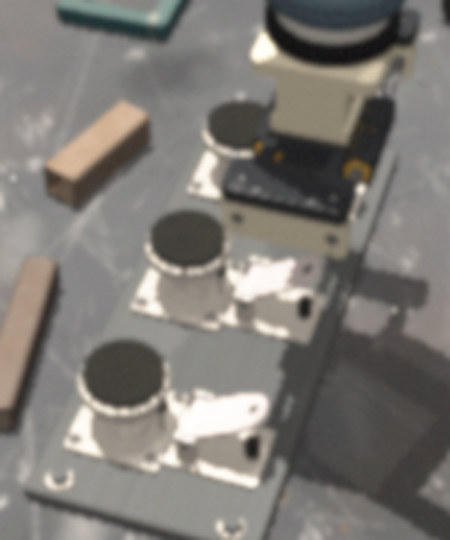

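```bash
python3 -c "
from h import *
c=lambda p:((proj('s8',p)-[190,120])*3).round()
t=np.array([.5134,.0445,0]);x=np.array([.981,.194,0]);y=np.array([-.194,.981,0])
print('tip',c(t+[0,0,.083]),'tip stated',c(t+[0,0,.0567]))
for h in(.12,.141,.167):print(h,[c(t+a*x+.094*y+[0,0,h]) for a in(-.0375,.0375)],[c(t+a*x-.094*y+[0,0,h]) for a in(-.0375,.0375)], 'short', [c(t+a*x+.0375*y+[0,0,h]) for a in(-.094,.094)])
g=np.array([.51349,.04359,0]); print('tag free end', c(g-.003*x+[0,0,.067]), 'level pt',c(g+[0,0,.036]))
"
```

```text
tip [315. 246.] tip stated [314. 274.]
0.12 [array([339., 328.]), array([213., 298.])] [array([411., 121.]), array([301.,  99.])] short [array([457., 282.]), array([155., 212.])]
0.141 [array([341., 304.]), array([213., 273.])] [array([414.,  97.]), array([302.,  74.])] short [array([461., 257.]), array([154., 187.])]
0.167 [array([344., 272.]), array([213., 242.])] [array([418.,  65.]), array([304.,  43.])] short [array([466., 225.]), array([152., 156.])]
tag free end [319. 263.] level pt [313. 294.]
```

Scene crop: all three tags are up. The middle tag's free end is at about (305,266) in the crop, right under the hidden tip (projected at (315,246)). I'll push down by feel and expect the stop near TCP z 0.026.

Emit:
move_arm(
  increments=[
    [0,0,-0.007,0,0,0,1],
    [0,0,-0.007,0,0,0,1],
    [0,0,-0.007,0,0,0,1],
    [0,0,-0.006,0,0,0,1],
    [0,0,-0.006,0,0,0,1],
    [0,0,-0.005,0,0,0,1],
    [0,0,-0.004,0,0,0,1],
    [0,0,0,0,0,0,1],
  ],
)

```text
time_s: 20.3
eef_pos: [0.5134, 0.0439, 0.0315]
ee_rot: [-1.295, 1.064, -1.064]
contact_force: [-0.2, -0.4, -0.3]
finger_gap: 0.0004
```

```bash
python3 -c "
from h import *
feel()"
```

```text
20.7 pos [0.5137 0.0438 0.0322] F [-0.07  0.08 -0.04] sd [0.39 0.39 0.74]
```

Emit:
move_arm(
  increments=[
    [0,0,-0.002,0,0,0,1],
    [0,0,-0.002,0,0,0,1],
  ],
)

```text
time_s: 20.9
eef_pos: [0.5136, 0.0438, 0.0282]
ee_rot: [-1.295, 1.064, -1.064]
contact_force: [0.0, 0.3, 2.0]
finger_gap: 0.0006
```

Emit:
move_arm(
  increments=[
    [0,0,-0.001,0,0,0,1],
    [0,0,-0.001,0,0,0,1],
  ],
)

```text
time_s: 21.1
eef_pos: [0.5135, 0.0437, 0.0267]
ee_rot: [-1.295, 1.064, -1.064]
contact_force: [-4.1, -1.6, 14.3]
finger_gap: 0.0012
```

```bash
python3 -c "
from h import *
feel()
snap('scene','s9')
cv2.imwrite('pics/c9.png',cv2.resize(cv2.imread('pics/s9.png')[120:300,190:340],None,fx=3,fy=3.,interpolation=cv2.INTER_CUBIC))
"
```

```text
21.5 pos [0.5135 0.0437 0.0268] F [-2.59 -0.08  8.78] sd [0.27 0.59 0.51]
```

View pics/c9.png

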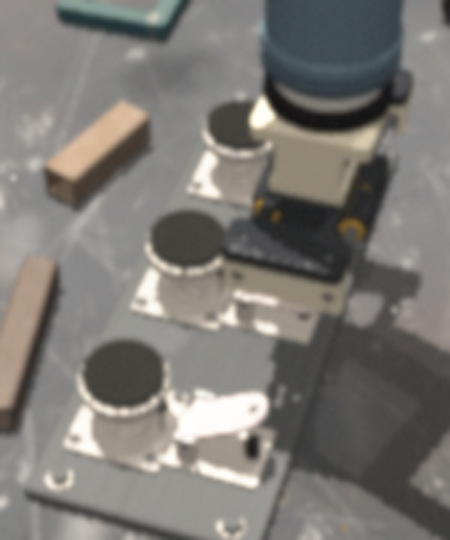

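The push met the stop at TCP z 0.0267, as predicted, with 14 N settling to 9 N. Scene crop: the middle tag is hidden under the jaws at about (270,310) and the left tag is still up. I'll lift off, draw back and check.

Emit:
move_arm(
  increments=[
    [0,0,0.02,0,0,0,1],
    [0,0,0.04,0,0,0,1],
    [0,0,0.04,0,0,0,1],
    [0,0,0.04,0,0,0,1],
    [-0.04,-0.01,0,0,0,0,1],
    [-0.05,-0.01,0,0,0,0,1],
    [-0.05,-0.01,0,0,0,0,1],
    [-0.03,0,0,0,0,0,1],
    [0,0,0,0,0,0,1],
    [0,0,0,0,0,0,1],
  ],
)

```text
time_s: 22.55
eef_pos: [0.3457, 0.0141, 0.1665]
ee_rot: [-1.294, 1.063, -1.066]
contact_force: [0.2, -0.5, 0.3]
finger_gap: 0.0005
```

```bash
python3 -c "
from h import *
feel(6)
snap('scene','s10');snap('top','t10')
a=cv2.imread('pics/s10.png')[130:310,195:345];b=cv2.imread('pics/t10.png')[130:280,165:365]
cv2.imwrite('pics/c10.png',np.hstack([cv2.resize(a,(400,480),interpolation=cv2.INTER_CUBIC),cv2.copyMakeBorder(cv2.resize(b,(400,300),interpolation=cv2.INTER_CUBIC),0,180,0,0,0)]))
"
```

```text
Traceback (most recent call last):
  File "h.py", line 14, in feel
    robot.snapshot('scene'); s=robot.sense(); z.append(s['eef_pos']);F.append(s['contact_force'])
    ~~~~~~~~~~~~~~^^^^^^^^^
ValueError: 200 camera calls are used up
```

The camera budget is spent: my force averaging used it up, because each reading took a picture. I'll use the last saved picture, enlarged and taken at the stop, for the visual check, with the level tag's predicted outline drawn beside it.

```bash
python3 -c "
from h import *
x=np.array([.981,.194,0]);y=np.array([-.194,.981,0]);g=np.array([.51349,.04359,0]);h=g+.04*x
i=cv2.imread('pics/s9.png')
def z(n):return cv2.resize(cv2.imread('pics/%s.png'%n)[195:245,255:305],None,fx=8,fy=8,interpolation=cv2.INTER_CUBIC)
a,b=z('s0'),z('s9')
for k,(im,th) in enumerate(((a,.645),(b,0))):
    P=[((proj('s9',h-s*np.cos(th)*x+w*y+[0,0,.034+s*np.sin(th)])-[255,195])*8) for s,w in((0,.014),(.054,.014),(.054,-.014),(0,-.014))]
    cv2.polylines(im,[np.int32(P)],True,(0,255,0) if k else (0,0,255),1)
cv2.imwrite('pics/c11.png',np.hstack([a,b])); s=robot.sense();print(s['time_s'],s['eef_pos'],s['contact_force'])
"
```

```text
22.7 [0.34664376 0.01404132 0.16627762] [ 0.17884016 -0.01959811 -0.17237024]
```

View pics/c11.png

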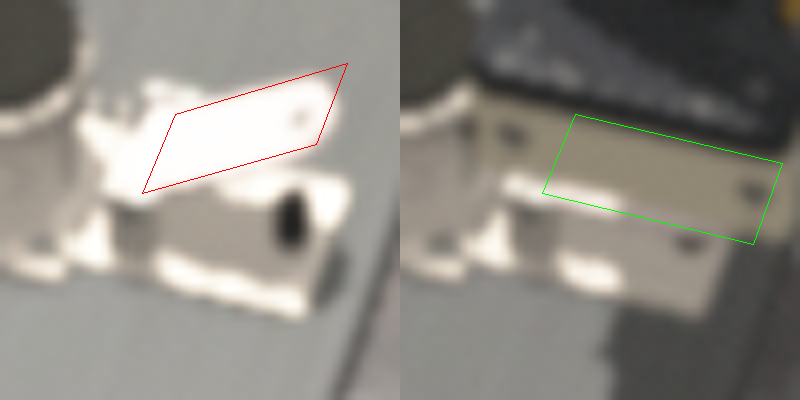

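Left half: the raised tag matches the red outline. Right half, at the stop: the tag's near edge lies along the green level outline at (545–625, 195–208). That agrees with the force jump to 14 N at the stop height. The arm is clear of everything, so I'm handing in.

```bash
python3 -c "
from h import *
print(robot.sign_off()); s=robot.sense();print(s['time_s'],s['contact_force'].round(1))"
```

```text
the job is handed in; nothing more can be done
None
the job is handed in; nothing more can be done
```

I pressed all three pads about 4–5 mm each and let them spring back. The middle mount was clearly the softest, so I pushed only its tag down, drew the arm clear and handed in at about 22.7 s.

| Mount | Spring rate felt |
|---|---|
| Middle | about 0.35–0.4 N/mm |
| Right | about 0.7 N/mm |
| Left | about 1.2–1.4 N/mm |

- **Middle tag:** it met its stop at the level height I expected. The force jumped from about 2 N to 14 N, then settled near 9 N. The last picture, taken at the stop, shows the visible part of the tag's edge on the predicted level outline. At hand-in the contact force was about zero.
- **Not checked:** averaging the force readings used up the camera calls, so I have no picture from after the arm withdrew. The left tag was seen up in the last picture. The right tag was hidden behind the gripper then, and was last seen up while the left pad was being pressed. The move never came near it, and no contact was felt there.
- **Disagreed with the description:** with the jaws shut, the fingertips made contact about 26 mm higher than the stated 17 mm ahead of the TCP would give. I found contact by feel and used that measured offset for the tag. Sideways forces of 1–2.5 N also showed up while pressing; I did not find the cause.

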